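# Let down a bench mainspring winder

## Robot

A 7-joint arm with a two-finger parallel gripper is mounted at the origin on a cart in front of the work surface, level with it; the furniture and walls round the work are solid. World frame = base frame: x ahead of the robot, y to its left, z up, the work surface at z = 0. Lengths are in mm, angles in rad, forces in N, time in s.
With the tool pointing down it reaches from about 425 to 1025 mm from the base axis. Payload 9.4 kg.
Tool frame: the origin (TCP) lies midway between the tips of the shut fingers; the grasp point (between the pads) lies 19 mm behind it; x points along the fingers, y is the direction in which the jaws open and shut, and the axes are right-handed (so a half turn about x gives the same grasp; the last joint's range is limited). The gripper opens to 85 mm and grips with 20 to 120 N. Pads are 22 mm wide; open, the fingers measure 114 mm over their backs; the gripper's body (76 mm by 85 mm) begins 54 mm behind the grasp point. The pads swing forward as they close: fully open they stand 13 mm farther back than shut.
Start: joints at [-1.274, 0.599, -0.003, 1.599, 0.002, 0.943, -0.08], TCP at [264.743, 674.934, 204.175] pointing down, gripper open.
Joint ranges: [-2.57, 2.57], [-0.35, 1.97], [-1.29, 1.29], [0.11, 2.56], [-1.05, 4.19], [0.11, 1.86], [-2.63, 2.63]. Speed limits (rad/s): [2.22, 2.22, 3.01, 3.01, 3.14, 3.14, 3.14].

## Interface

Orientations are given as a unit quaternion [w, x, y, z].
In Python, from plant import r, read_camera, order gives the robot as it stands. The module is installed in compiled form; this text tells all that it offers.
- The arm moves only by the tool jog_arm, never from a script. Its argument "commands" is one flat list of numbers, 7 for each row, row after row: the opening in per cent of the stroke, from 0 (shut) to 100 (fully open), then the shift along the tool's x, y, z in m, then the turn, a rotation vector about the tool's x, y, z in rad. In form: [claw, x, y, z, rx, ry, rz, claw, x, y, z, rx, ry, rz, ...]. A call has 1 to 8 rows; each row is the pose to reach, as a shift and turn from the pose commanded when the call began, along the tool's axes at that moment; what a row does not reach only later rows make up. A row lasts 1/8 s, in which the tool goes at most 62.5 mm and 10.7 degrees, less where a joint would pass 70% of its speed; a pose out of reach is approached as far as the arm can. A call with a gripper value outside its range is refused whole. The fingers move at their own pace and stop on an object; "force" is the grip in N (left out, the last holds). Time passes only in rows, so rows that repeat a pose let the fingers close. It gives the time, the measured TCP pose, the force and the opening at its end, in the units of the state.
- r.get_state(): the state, without advancing time (a new reading comes with each control period).
- read_camera(name): name is "scene" or "side" or "wrist"; returns a dict with "image" (420x560x3 uint8, blue, green, red), "intrinsics" (3x3 intrinsics, pixels), "R" (3x3) and "t" (3): a world point X has camera coordinates R X + t; the wrist camera has in their place "mount" (4x4, takes a point from camera to tool coordinates, whose origin is the TCP and whose axes are the tool frame's). Camera axes: x right, y down, z forward; pixel columns grow to the right and rows downward; lengths in mm; the calibration is good to about 2 mm. A picture is of the moment at which its call begins: read the wrist's pose just before it. There is no depth.
- order.sign_off(): hands the job in, once; it reports no verdict.
The state is a dict: "t": time; "qpos": joint angles; "joint_vel": joint speeds; "effort": joint torques, N m; "tool_pos": TCP position; "ee_rot": TCP orientation; "force": force on the tool from outside, world axes, zero at the start; "moment": the same for the moment, N m; "grip_width": opening from 0.0 (shut) to 1.0 (fully open).
Only numpy, scipy, OpenCV 4.12 (cv2) and the standard library are available. Lean on these libraries where they do the work, as an engineer would, in place of code of your own. Each camera call takes 0.05 s, during which the arm holds its last target.

## Task

The bench winder is still wound up and has to be let down: flick the red sprung pawl off the ratchet wheel so that it stays off, then grip the black wing and slowly ease the drum back until its white mark lines up with the yellow pointer, and finally flick the pawl back onto the wheel to lock the drum there. Leave the loupe, the vial and the spool beside the winder where they are.

Things in the scene. Friction and masses are not known exactly. Their poses are not given: they have to be found in the camera images.
- winder: Grey winder stand, fixed, 165 (x) x 210 (y) x 105 mm high, its face plate sloping at 28 deg with the low side to the robot; all parts on it stand square to the slope. Origin: centre of its underside; x from low front to high back edge, y to its left, z up. A microscope overhangs the worktop right of and behind it: come in from the robot's side.
- face (a point): Point where the drum axis meets the sloping face (0, -30, 60 mm from the stand's origin, in its frame). Fixed. x points up the slope, y to the left, z square out of the face along the drum axis (28 deg from vertical, leaning to the robot). Positions below are given in this 'face frame'.
- drum (a joint): Turn of brass drum and steel ratchet wheel (88 mm over its 12 teeth, top 30 mm above the face), rad. 0 = mark at the pointer; starts wound at 0.75 to 1.35; limits -0.5, 1.9. Easing back (falling) is counter-clockwise seen from above the face. The pawl blocks easing back; with it off a felt brake (0.12 Nm) keeps the drum where it is left. Never ease faster than 2.5 rad/s.
- wing_grip (a point): Centre of the black wing grip on the drum, a bar 62 x 13 x 28 mm: y along it, x across its 13 mm, z along the drum axis, outward. On the axis, 54 mm above the face, half-way up the bar (40 to 68 mm above the face, on a 20 mm thick neck). Grip across the 13 mm, fingers along the drum axis. Turns with the drum; at drum = 0 its x points up the slope, so the bar lies level.
- white_mark (a point): Outer end of the white line (26 x 4 mm) on top of the ratchet wheel, 40 mm from the drum axis, 30 mm above the face; turns with the drum. At drum = 0 it lies straight down the slope from the axis, at the pointer.
- index (a point): Tip of the fixed yellow pointer (7 mm wide) on the low side of the wheel: face frame (-47, 0, 28) mm. Mark and pointer are 7 mm apart when lined up.
- pawl (a joint): Swing of the red pawl, rad, counter-clockwise positive seen from above the face; pivot at face frame (14.5, 51.3) mm. -0.36 to -0.03: on the wheel (below -0.13 in a tooth gap); 0.47: off, at its stop. Over-centre spring, about 2 N at the tab: below 0.09 it springs onto the wheel, above 0.09 it springs off and stays off.
- pawl_tab (a point): Red upright thumb tab of the pawl, 16 mm wide, 8 mm thick, 21 to 55 mm above the face; point on its mid-plane 45 mm up, 44 mm from the pivot. Face frame x about 31 mm when on, 14 at change-over, -2 when off; y 91 to 95 mm. Push it down the slope (to the robot) from its high side to take the pawl off, up the slope from its low side to put it on.
- loupe_mid (a point): Black eye loupe, 34 mm diameter x 34 mm, upright left of the winder; point at its centre. To be left alone.
- vial_mid (a point): Small yellow vial with red cap, 14 mm diameter x 38 mm, upright right of the winder; point at its centre. To be left alone.
- spool_mid (a point): Small spool of brass wire, 28 mm diameter x 14 mm, lying flat right of the winder; point at its centre. To be left alone.

How it is judged:
By the outcome, as a careful person would: the job done as asked, in the order asked, and still so for the second after the job is handed in, with the robot touching nothing.
It also fails if it takes over 53 s, if anything falls off the work surface, if the arm or the gripper's body presses on something with over 40 N, if the wrist force passes 120 N, or if a joint passes its speed limit or range.

## Working session

There is one attempt and no reset: what is moved stays moved. The work goes in short steps, Python scripts to look and compute and a tool call to move; the robot and the scene stay as the last step left them, time stands still between calls to the robot, and variables do not carry over. Pictures are saved under pics/ and viewed, and the job is handed in when it is done.

Besides the shell and the picture viewer there is one more tool, called after "Request:" as name(argument=value, ...) on one line, values as JSON. jog_arm: Moves the arm, as the interface text tells. Its arguments: {"type":"object","properties":{"commands":{"type":"array"},"force":{"type":"number"}},"required":["commands"]}

```bash
mkdir -p pics; ls; python3 - <<'E'
from plant import r, read_camera, order
import cv2
s=r.get_state(); print(s)
for n in ["scene","side","wrist"]:
    c=read_camera(n); cv2.imwrite(f"pics/{n}0.png",c["image"]); print(n,c["intrinsics"].tolist(),{k:c[k].tolist() for k in c if k in("R","t","mount")})
E
```

```text
pics
{'t': 0.0, 'qpos': array([-1.27366164,  0.60011974, -0.00252832,  1.60015992,  0.00181837,
        0.94290666, -0.07978075]), 'joint_vel': array([ 0.00078801, -0.00097667, -0.00204671,  0.00124482,  0.00014563,
        0.00058367, -0.00188954]), 'effort': array([-3.10868827e-04, -7.76459312e+01,  1.56547487e+00, -2.58022392e+01,
        1.24811174e-02,  9.05512279e-03,  4.92799120e-05]), 'tool_pos': array([264.60079972, 674.41667433, 203.31038552]), 'ee_rot': array([ 0.69474963,  0.13081467,  0.69484039, -0.13193671]), 'force': array([0.3160415 , 0.24626182, 0.66785407]), 'moment': array([-0.03912733, -0.06508656,  0.0325407 ]), 'grip_width': 1.0001336333245274}
scene [[520.6992860242723, 0.0, 282.21527594304837], [0.0, 520.6992860242723, 205.29904305070932], [0.0, 0.0, 1.0]] {'R': [[0.7620169675389669, -0.6473397386476529, 0.016775099114614167], [-0.40646969380335046, -0.49832143488213587, -0.7658055468305385], [0.5040957540012883, 0.5767382511196889, -0.6428533740234046]], 't': [-357.1033371092168, 364.6226224459509, 529.2194344660296]}
side [[387.8748325923022, 0.0, 278.21410823672886], [0.0, 387.8748325923022, 206.64087944983422], [0.0, 0.0, 1.0]] {'R': [[-0.7644916645941233, 0.6445783560523178, -0.00844024140640563], [0.39073490244385567, 0.45293158574281794, -0.801360851707074], [-0.5127170084737755, -0.6159315883646396, -0.5981216830013061]], 't': [362.0655555966092, -232.91636061058642, 1293.3015748202088]}
wrist [[369.1320484881588, 0.0, 284.45631015554284], [0.0, 369.1320484881588, 208.55832351360957], [0.0, 0.0, 1.0]] {'mount': [[0.00017678177914912452, -0.32944624720708676, 0.9441743159763298, -169.07380947526934], [0.999999983110021, 1.0766229646302962e-05, -0.00018347764737759717, 1.0755390905035078], [5.0280824863035026e-05, 0.9441743324647502, 0.32944624354601965, -84.6753414855333], [0.0, 0.0, 0.0, 1.0]]}
```

View pics/scene0.png

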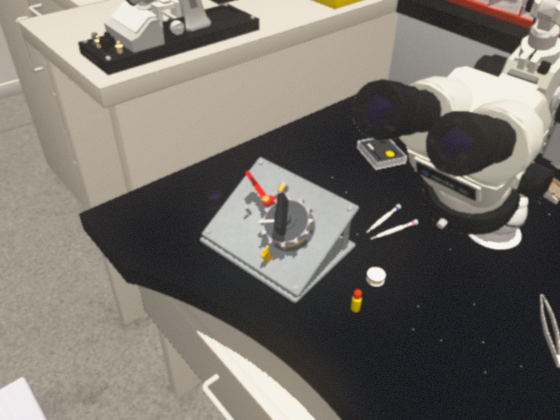

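View pics/side0.png

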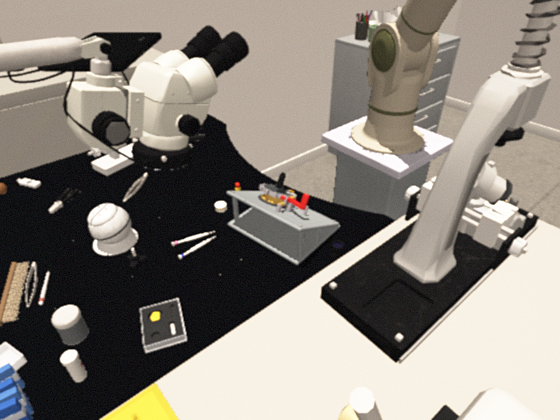

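View pics/wrist0.png

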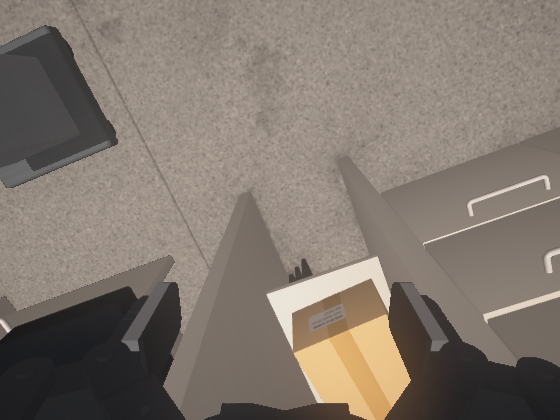

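```bash
python3 - <<'E'
import cv2
a=cv2.imread("pics/scene0.png")[140:310,190:370]; cv2.imwrite("pics/sc_z.png",cv2.resize(a,None,fx=4,fy=3.5,interpolation=cv2.INTER_CUBIC)[:600])
a=cv2.imread("pics/side0.png")[165:270,215:350]; cv2.imwrite("pics/si_z.png",cv2.resize(a,None,fx=5,fy=5,interpolation=cv2.INTER_CUBIC))
E
```

```text
(no output)
```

View pics/sc_z.png

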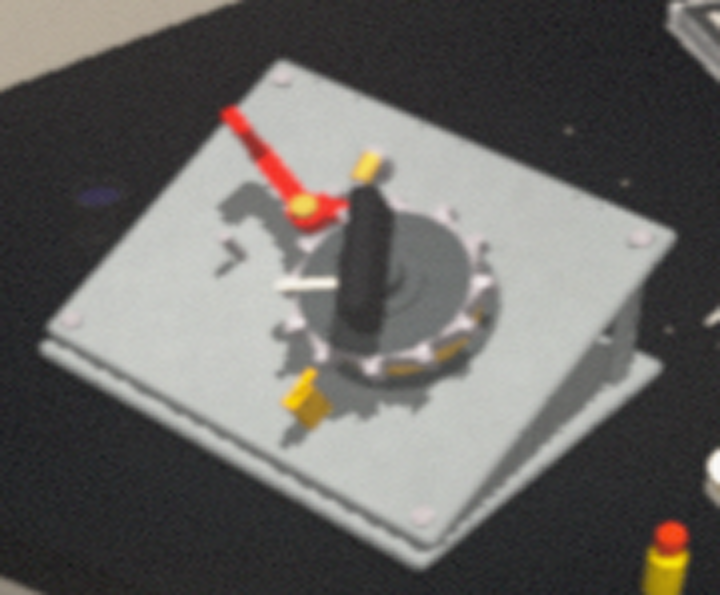

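View pics/si_z.png

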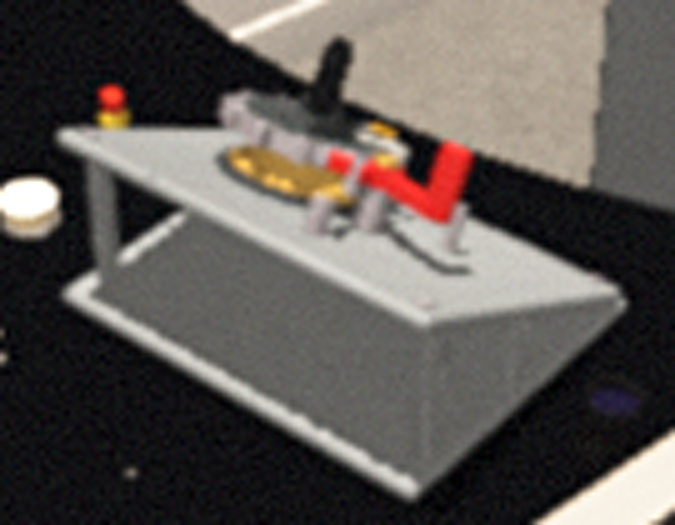

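```bash
cat > h.py <<'E'
import numpy as np, cv2
from scipy.spatial.transform import Rotation as Ro
from scipy.optimize import least_squares
from plant import r, read_camera, order
C={}
C['scene']=(np.array([[520.6992860242723,0,282.21527594304837],[0,520.6992860242723,205.29904305070932],[0,0,1]]),np.array([[0.7620169675389669,-0.6473397386476529,0.016775099114614167],[-0.40646969380335046,-0.49832143488213587,-0.7658055468305385],[0.5040957540012883,0.5767382511196889,-0.6428533740234046]]),np.array([-357.1033371092168,364.6226224459509,529.2194344660296]))
C['side']=(np.array([[387.8748325923022,0,278.21410823672886],[0,387.8748325923022,206.64087944983422],[0,0,1]]),np.array([[-0.7644916645941233,0.6445783560523178,-0.00844024140640563],[0.39073490244385567,0.45293158574281794,-0.801360851707074],[-0.5127170084737755,-0.6159315883646396,-0.5981216830013061]]),np.array([362.0655555966092,-232.91636061058642,1293.3015748202088]))
MNT=np.array([[0.00017678177914912452,-0.32944624720708676,0.9441743159763298,-169.07380947526934],[0.999999983110021,1.0766229646302962e-05,-0.00018347764737759717,1.0755390905035078],[5.0280824863035026e-05,0.9441743324647502,0.32944624354601965,-84.6753414855333],[0,0,0,1]])
KW=np.array([[369.1320484881588,0,284.45631015554284],[0,369.1320484881588,208.55832351360957],[0,0,1]])
def Rq(q): return Ro.from_quat([q[1],q[2],q[3],q[0]]).as_matrix()
def wristcam(p,q):
    T=np.eye(4);T[:3,:3]=Rq(q);T[:3,3]=p
    W=np.linalg.inv(T@MNT); return KW,W[:3,:3],W[:3,3]
def proj(cam,X):
    K,R,t=cam; x=(K@(R@np.atleast_2d(X).T+t[:,None])).T; return x[:,:2]/x[:,2:]
def ray(cam,uv):
    K,R,t=cam; d=R.T@np.linalg.inv(K)@np.array([uv[0],uv[1],1.]); return -R.T@t,d/np.linalg.norm(d)
def onplane(cam,uv,n,d):
    o,v=ray(cam,uv); n=np.asarray(n,float); return o+v*(d-n@o)/(n@v)
# stand pose (x,y,yaw)-> face frame
A=np.radians(28)
RF=np.array([[np.cos(A),0,-np.sin(A)],[0,1,0],[np.sin(A),0,np.cos(A)]])
def face(pose):
    x,y,yw=pose; Rz=Ro.from_euler('z',yw).as_matrix()
    R=Rz@RF; o=Rz@np.array([0,-30,60.])+np.array([x,y,0]); return R,o
def stand(pose,P):
    x,y,yw=pose; Rz=Ro.from_euler('z',yw).as_matrix(); return (Rz@np.atleast_2d(P).T).T+np.array([x,y,0])
E
python3 - <<'E'
from h import *
S=C['scene'];D=C['side']
for uv in [(200,240),(296.2,302.9),(355.75,245.7),(214.5,195.7)]: print(onplane(S,uv,[0,0,1],0).round(1))
for uv in [(228,224.4),(298,264.4)]: print(onplane(D,uv,[0,0,1],0).round(1))
obs=[(S,(200,241),(-82.5,105,0)),(S,(296.2,303),(-82.5,-105,0)),(S,(355.75,246),(82.5,-105,0)),(D,(228,224.6),(82.5,-105,0)),(D,(298,264.5),(82.5,105,0))]
def f(p): return np.concatenate([proj(c,stand(p,P))[0]-uv for c,uv,P in obs])
p0=[600,100,0.]
best=min((least_squares(f,[500,0,y]) for y in np.arange(-3,3,.7)),key=lambda s:s.cost)
print(best.x,best.fun.round(2))
p=best.x;R,o=face(p)
for name,P in [('index',(-47,0,28)),('pivot',(14.5,51.3,20)),('wingtop',(0,0,68)),('tab',(31,92,55)),('axis30',(0,0,30))]:
    X=R@np.array(P)+o; print(name,X.round(1),proj(S,X).round(1),proj(D,X).round(1))
E
```

```text
[473.8 225.1   0. ]
[510.3  16.1   0. ]
[672.   44.4   0. ]
[562.5 309.6   0. ]
[662.4  36.9   0. ]
[625.3 245.    0. ]
[5.69914730e+02 1.32076538e+02 1.79406179e-01] [-0.43  1.38 -0.52  1.66 -0.47  0.57 -1.04  2.42 -0.82  2.79]
index [521.5  92.8  62.7] [[270.1 243.1]] [[287.7 191.1]]
pivot [569.5 153.6  84.5] [[269.2 200.3]] [[289.6 202.8]]
wingtop [543.9  96.9 120. ] [[280.  207.5]] [[281.6 174.7]]
tab [560.4 193.4 123.1] [[249.4 172.1]] [[305.5 194.7]]
axis30 [561.4 100.   86.5] [[286.9 218.3]] [[276.7 190.3]]
```

```bash
python3 - <<'E'
from h import *
s=r.get_state(); R=Rq(s['ee_rot']); print(R.round(3)); print(s['tool_pos'])
p=[569.9,132.1,.1794]; F,o=face(p); print(F.round(3),o)
for c in C: 
  print(c, (-C[c][1].T@C[c][2]).round(0))
  print(proj(C[c],s['tool_pos']))
for tz in (-1,1):
  # tool x=-fz, tool z = tz*fy
  T=np.stack([-F[:,2],np.cross(tz*F[:,1],-F[:,2]),tz*F[:,1]],1)
  print(tz,Ro.from_matrix(R.T@T).as_rotvec())
E
```

```text
[[-0.     0.365  0.931]
 [-0.001  0.931 -0.365]
 [-1.    -0.001  0.   ]]
[264.60593519 674.58568755 203.51403124]
[[ 0.869 -0.178 -0.462]
 [ 0.158  0.984 -0.084]
 [ 0.469  0.     0.883]] [575.25317705 102.581472    60.        ]
scene [ 154. -355.  625.]
[[-50.69657099  72.44653018]]
side [1031.  669.  590.]
[[648.87947638 214.72299158]]
-1 [ 0.99681753 -0.24781499  0.4464466 ]
1 [-2.07369594 -0.51823647 -0.28766434]
```

```bash
cat >> h.py <<'E'
POSE=[569.9,132.1,.1794]
def tool_at(fp,phi,pose=None):
    F,o=face(pose or POSE); y=F@[np.cos(phi),np.sin(phi),0]; x=-F[:,2]; return F@np.array(fp,float)+o, np.stack([x,y,np.cross(x,y)],1)
def rel(fp,phi,fr=(1,),s=None):
    s=s or r.get_state(); R=Rq(s['ee_rot']); p,T=tool_at(fp,phi)
    d=R.T@(p-s['tool_pos']); rv=Ro.from_matrix(R.T@T).as_rotvec()
    print('d(m)',np.linalg.norm(d).round(0),'deg',np.degrees(np.linalg.norm(rv)).round(1))
    for f in fr: print([*(d*f/1000).round(4).tolist(),*(rv*f).round(3).tolist()])
def infl(s=None):
    s=s or r.get_state(); F,o=face(POSE); R=Rq(s['ee_rot']); v=F.T@R[:,1]; x=F.T@R[:,0]
    print('t',round(s['t'],2),'face',(F.T@(s['tool_pos']-o)).round(1),'phi',round(np.arctan2(v[1],v[0]),3),'xax',x.round(3),'q',s['qpos'].round(2),'F',(F.T@s['force']).round(1),'M',s['moment'].round(2),'g',round(s['grip_width'],3))
E
python3 - <<'E'
from h import *
infl(); rel((0,30,125),0,np.arange(1,9)/12); rel((0,30,125),0)
E
```

```text
t 0.15 face [-112.4  618.3  222.3] phi 1.072 xax [-0.47  -0.001 -0.883] q [-1.27  0.6  -0.    1.6   0.    0.94 -0.08] F [-0.5 -0.4  0.6] M [0.02 0.04 0.01] g 1.001
d(m) 607.0 deg 64.2
[0.0028, -0.0354, 0.036, 0.083, -0.021, 0.037]
[0.0056, -0.0707, 0.0721, 0.166, -0.041, 0.074]
[0.0084, -0.1061, 0.1081, 0.249, -0.062, 0.112]
[0.0112, -0.1415, 0.1441, 0.332, -0.083, 0.149]
[0.014, -0.1768, 0.1801, 0.415, -0.103, 0.186]
[0.0168, -0.2122, 0.2162, 0.498, -0.124, 0.223]
[0.0196, -0.2475, 0.2522, 0.581, -0.145, 0.26]
[0.0225, -0.2829, 0.2882, 0.665, -0.165, 0.298]
d(m) 607.0 deg 64.2
[0.0337, -0.4244, 0.4323, 0.997, -0.248, 0.446]
```

Request:
jog_arm(commands=[100,0.003,-0.035,0.036,0.083,-0.021,0.037,100,0.006,-0.071,0.072,0.166,-0.041,0.074,100,0.008,-0.106,0.108,0.249,-0.062,0.112,100,0.011,-0.141,0.144,0.332,-0.083,0.149,100,0.014,-0.177,0.18,0.415,-0.103,0.186,100,0.017,-0.212,0.216,0.498,-0.124,0.223,100,0.02,-0.248,0.252,0.581,-0.145,0.26,100,0.022,-0.283,0.288,0.665,-0.165,0.298])

```text
t: 1.15
tool_pos: [429.9, 304.8, 182.3]
ee_rot: [0.679, 0.44, 0.528, -0.258]
force: [1.2, -0.1, 0.1]
grip_width: 1.002
```

```bash
python3 - <<'E'
from h import *
infl(); rel((0,30,125),0,(.25,.5,.75,1))
E
```

```text
t 1.15 face [-37.  224.9 158.2] phi 0.336 xax [-0.157  0.058 -0.986] q [-1.11  0.32  0.37  2.34  0.12  0.2  -0.37] F [ 1.1 -0.3 -0.5] M [-0.09  0.32  0.05] g 1.002
d(m) 201.0 deg 21.2
[0.0039, -0.0062, 0.0497, 0.082, -0.021, 0.037]
[0.0079, -0.0124, 0.0995, 0.164, -0.042, 0.073]
[0.0118, -0.0186, 0.1492, 0.246, -0.062, 0.11]
[0.0157, -0.0248, 0.199, 0.329, -0.083, 0.147]
```

Request:
jog_arm(commands=[100,0.004,-0.006,0.05,0.082,-0.021,0.037,100,0.008,-0.012,0.1,0.164,-0.042,0.073,100,0.012,-0.019,0.149,0.246,-0.062,0.11,100,0.016,-0.025,0.199,0.329,-0.083,0.147,100,0.016,-0.025,0.199,0.329,-0.083,0.147])

```text
t: 1.78
tool_pos: [468.2, 187.3, 166.9]
ee_rot: [0.661, 0.502, 0.459, -0.316]
force: [0.0, -0.1, -0.1]
grip_width: 1.002
```

```bash
python3 - <<'E'
from h import *
s=r.get_state();infl(s); rel((0,30,125),0,(1,))
c=read_camera('wrist'); cv2.imwrite('pics/w1.png',c['image']); np.save('w1.npy',np.r_[s['tool_pos'],s['ee_rot']])
c=read_camera('scene'); cv2.imwrite('pics/s1.png',c['image'])
E
```

```text
t 1.77 face [-29.5 102.4 136.8] phi 0.135 xax [-0.099 -0.025 -0.995] q [-0.72  0.31  0.13  2.43  1.2   0.15 -1.47] F [-0.1 -0.1 -0.1] M [-0.08  0.42 -0.05] g 1.002
d(m) 79.0 deg 9.7
[0.0106, 0.0205, 0.0756, 0.136, 0.018, 0.101]
```

View pics/w1.png

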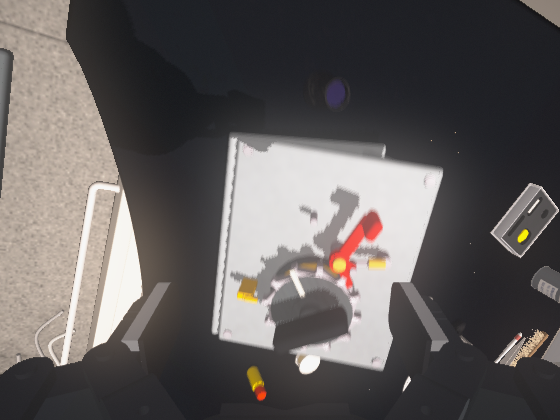

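View pics/s1.png

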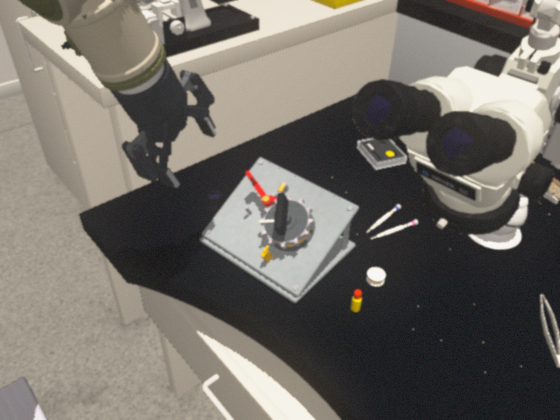

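```bash
python3 - <<'E'
from h import *
w=np.load('w1.npy'); W=wristcam(w[:3],w[3:]); S=C['scene'];D=C['side']
F,o=face(POSE)
def P(*a): return F@np.array(a,float)+o
for nm,a in [('c LL',(-93.4,135,0)),('HL',(93.4,135,0)),('HR',(93.4,-75,0)),('LR',(-93.4,-75,0)),('idx',(-47,0,28)),('pivot',(14.5,51.3,20)),('wingtop',(0,0,68)),('tabtop',(31,92,55))]:
    print(nm,proj(W,P(*a)).round(1)[0],proj(S,P(*a)).round(1)[0],proj(D,P(*a)).round(1)[0])
im=cv2.imread('pics/w1.png')[120:400,190:460]; cv2.imwrite('pics/w1z.png',cv2.resize(im,None,fx=2.1,fy=2.1,interpolation=cv2.INTER_CUBIC))
E
```

```text
c LL [229.4 133.4] [198.8 235.5] [340.2 222.8]
HL [455.8 168.3] [262.3 151. ] [298.3 229.4]
HR [394.  369.7] [362.3 199.7] [222.9 191. ]
LR [212.8 336.7] [296.  297.7] [271.7 190.9]
idx [260.7 298.7] [270.1 243.1] [287.7 191.1]
pivot [340.3 254.9] [269.2 200.3] [289.6 202.8]
wingtop [311.9 338.4] [280.  207.5] [281.6 174.7]
tabtop [375.8 230.8] [249.4 172.1] [305.5 194.7]
```

View pics/w1z.png

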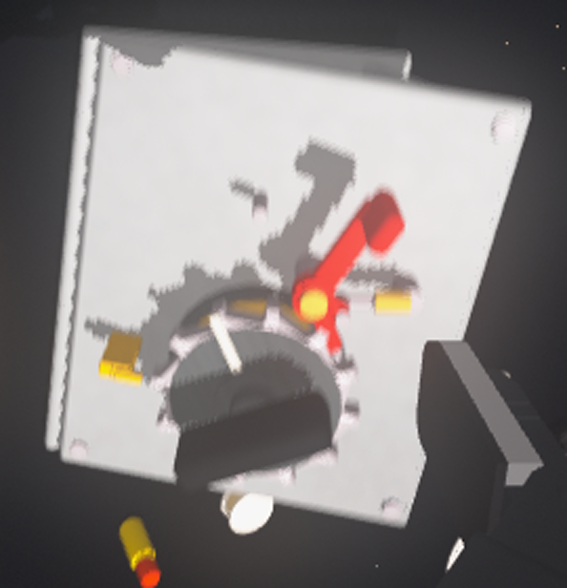

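Request:
jog_arm(commands=[100,0,0,0,0.18,0,0,100,0,0,0,0.36,0,0,100,0,0,0,0.54,0,0,100,0,0,0,0.72,0,0,100,0,0,0,0.9,0,0,100,0,0,0,1.08,0,0,100,0,0,0,1.26,0,0,100,0,0,0,1.44,0,0])

```text
t: 2.88
tool_pos: [468.4, 189.0, 169.6]
ee_rot: [0.165, 0.812, 0.136, -0.543]
force: [-1.1, 0.5, 0.2]
grip_width: 1.003
```

```bash
python3 - <<'E'
from h import *
s=r.get_state();infl(s); rel((0,30,125),-np.pi+.4,(1,))
E
```

```text
t 2.88 face [-27.8 104.1 138.9] phi -1.307 xax [-0.104 -0.024 -0.994] q [-0.85  0.31  0.29  2.43  0.91  0.11 -2.62] F [-0.8  0.7  0.7] M [-0.03  0.41 -0.01] g 1.003
d(m) 80.0 deg 82.4
[0.0128, 0.0788, -0.0089, 1.433, 0.09, -0.074]
```

Request:
jog_arm(commands=[100,0,0,0,-0.18,0,0,100,0,0,0,-0.36,0,0,100,0,0,0,-0.54,0,0,100,0,0,0,-0.72,0,0,100,0,0,0,-0.9,0,0,100,0,0,0,-1.08,0,0,100,0,0,0,-1.26,0,0,100,0,0,0,-1.44,0,0])

```text
t: 3.88
tool_pos: [468.1, 188.9, 169.5]
ee_rot: [0.662, 0.498, 0.462, -0.316]
force: [0.4, -0.4, -0.8]
grip_width: 1.003
```

```bash
python3 - <<'E'
from h import *
s=r.get_state();infl(s); rel((0,30,125),1.3,(1,))
E
```

```text
t 3.88 face [-28.1 104.1 139. ] phi 0.144 xax [-0.105 -0.025 -0.994] q [-0.57  0.3  -0.08  2.41  1.19  0.23 -1.46] F [-0.1 -0.5 -0.9] M [-0.07  0.36 -0.02] g 1.003
d(m) 80.0 deg 66.5
[0.0128, 0.0185, 0.0772, -1.155, -0.054, 0.1]
```

Request:
jog_arm(commands=[100,0.002,0.002,0.01,-0.145,-0.007,0.0125,100,0.003,0.005,0.019,-0.29,-0.014,0.025,100,0.005,0.007,0.029,-0.435,-0.021,0.038,100,0.006,0.009,0.039,-0.58,-0.027,0.05,100,0.008,0.012,0.048,-0.72,-0.034,0.0625,100,0.01,0.014,0.058,-0.865,-0.04,0.075,100,0.011,0.016,0.068,-1.01,-0.047,0.088,100,0.013,0.018,0.077,-1.155,-0.054,0.1])

```text
t: 4.88
tool_pos: [511.6, 120.6, 169.8]
ee_rot: [0.852, 0.069, 0.518, 0.006]
force: [0.1, 0.1, 0.5]
grip_width: 1.001
```

```bash
python3 - <<'E'
from h import *
s=r.get_state();infl(s); rel((0,30,125),2.1,(.2,.4,.6,.8,1,))
E
```

```text
t 4.88 face [ -0.9  29.1 124.8] phi 1.3 xax [ 0.001 -0.002 -1.   ] q [-0.29  0.32 -0.16  2.46  2.19  0.21 -1.11] F [0.4 0.  0.4] M [-0.08  0.43 -0.03] g 1.001
d(m) 1.0 deg 45.9
[-0.0, 0.0002, 0.0001, -0.16, 0.0, 0.0]
[-0.0001, 0.0004, 0.0002, -0.32, 0.0, 0.001]
[-0.0001, 0.0007, 0.0004, -0.48, 0.0, 0.001]
[-0.0001, 0.0009, 0.0005, -0.64, 0.0, 0.002]
[-0.0002, 0.0011, 0.0006, -0.8, 0.0, 0.002]
```

```bash
python3 - <<'E'
from h import *
s=r.get_state()
c=read_camera('wrist'); cv2.imwrite('pics/w2.png',c['image']); np.save('w2.npy',np.r_[s['tool_pos'],s['ee_rot']])
E
```

```text
(no output)
```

View pics/w2.png

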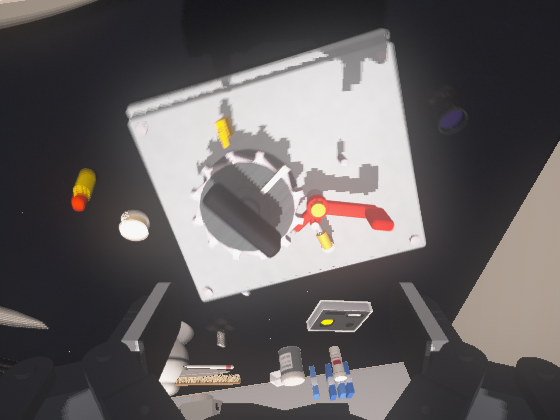

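```bash
python3 - <<'E'
from h import *
im=cv2.imread('pics/w2.png')[95:275,185:405]; cv2.imwrite('pics/w2z.png',cv2.resize(im,None,fx=3.3,fy=3.3,interpolation=cv2.INTER_CUBIC))
w=np.load('w2.npy'); W=wristcam(w[:3],w[3:]); F,o=face(POSE)
for nm,a in [('LL',(-93.4,135,0)),('HL',(93.4,135,0)),('HR',(93.4,-75,0)),('LR',(-93.4,-75,0)),('idx',(-47,0,28)),('pivot',(14.5,51.3,20)),('pivot40',(14.5,51.3,40)),('wingtop',(0,0,68)),('axis30',(0,0,30)),('tabtop',(31,92,55)),('tab21',(31,92,21))]:
    print(nm,proj(W,F@np.array(a)+o).round(1)[0])
E
```

```text
LL [390.4  31.3]
HL [427.8 256.2]
HR [203.3 310.2]
LR [121.7 111.7]
idx [227.4 150. ]
pivot [316. 206.]
pivot40 [318.1 214.8]
wingtop [241.  229.1]
axis30 [246.7 209.9]
tabtop [382.2 229. ]
tab21 [371.4 212.4]
```

View pics/w2z.png

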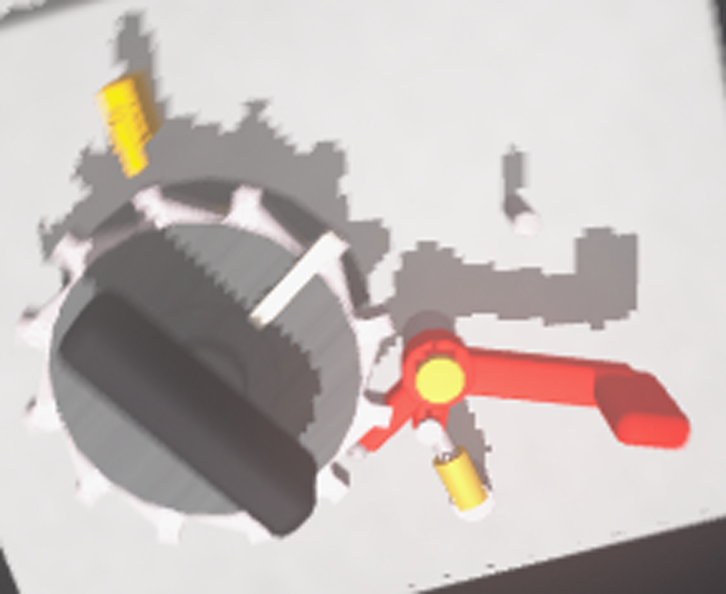

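```bash
python3 - <<'E'
from h import *
w=np.load('w2.npy'); W=wristcam(w[:3],w[3:]); F,o=face(POSE)
def fz(u,v,z):
    px=(185+u/3.3,95+v/3.3); n=F[:,2]; X=onplane(W,px,n,n@o+z); return (F.T@(X-o))
for nm,u,v,z in [('idx',137,172,28),('idxtop',137,172,32),('mark o',335,243,30),('mark i',258,320,30),('pivotcap',440,380,30),('tabtop',650,428,55),('wing a',95,330,68),('wing b',290,500,68)]:
    print(nm,fz(u,v,z).round(1))
teeth=[(148,192),(247,190),(340,240),(390,322),(385,425),(345,495),(270,535),(172,540),(88,500),(30,418),(20,325),(62,245)]
T=np.array([fz(u,v,30)[:2] for u,v in teeth],np.float32)
def f(p): return np.hypot(*(T-p[:2]).T)-p[2]
s=least_squares(f,[0,0,44],loss='soft_l1'); print(s.x,s.fun.round(1))
a,b=fz(335,243,30),fz(258,320,30); c=s.x[:2]
for q in (a[:2]-c,b[:2]-c,a[:2]-b[:2]): print(np.hypot(*q), np.pi-np.arctan2(q[1],q[0]))
E
```

```text
idx [-49.1   0.   28. ]
idxtop [-49.6   0.8  32. ]
mark o [-22.7  37.6  30. ]
mark i [-10.3  16.1  30. ]
pivotcap [14.7 52.3 30. ]
tabtop [27.8 92.5 55. ]
wing a [-27.2  -9.6  68. ]
wing b [17.8 16.8 68. ]
[-1.08941046  1.28430048 43.45880438] [ 0.   0.1  0.1 -0.  -0.6  0.5 -0.1  0.2  0.  -0.4  0.2 -0.1]
42.28323508946772 1.0331113618804828
17.44145134906955 1.015971324899514
24.84614400475629 1.0451429952867812
```

```bash
sed -i 's/^POSE=.*/POSE=[568.45,132.65,.1794]/' h.py; python3 - <<'E'
from h import *
infl(); rel((54,93,100),1.57,(.33,.67,1)); rel((54,93,33),1.57,(1,))
E
```

```text
t 4.92 face [  0.4  26.9 124.1] phi 1.305 xax [ 0.001 -0.003 -1.   ] q [-0.29  0.32 -0.16  2.47  2.19  0.21 -1.1 ] F [-0.6 -1.9  0.3] M [-0.18  0.47 -0.08] g 1.001
d(m) 88.0 deg 15.2
[0.0079, 0.0257, 0.0113, -0.087, 0.001, 0.001]
[0.016, 0.0522, 0.023, -0.178, 0.001, 0.002]
[0.0239, 0.0779, 0.0343, -0.265, 0.002, 0.003]
d(m) 125.0 deg 15.2
[0.0909, 0.0781, 0.0342, -0.265, 0.002, 0.003]
```

Request:
jog_arm(commands=[0,0.008,0.026,0.011,-0.087,0,0,0,0.016,0.052,0.023,-0.178,0.001,0.002,0,0.024,0.078,0.034,-0.265,0.002,0.003,0,0.024,0.078,0.034,-0.265,0.002,0.003,0,0.024,0.078,0.034,-0.265,0.002,0.003], force=40)

```text
t: 5.55
tool_pos: [557.2, 196.1, 173.8]
ee_rot: [0.854, -0.04, 0.514, 0.074]
force: [-0.8, -0.4, -0.9]
grip_width: -0.0
```

```bash
python3 - <<'E'
from h import *
s=r.get_state();infl(s); rel((54,93,33),1.57,(1,))
c=read_camera('wrist'); cv2.imwrite('pics/w3.png',c['image']); np.save('w3.npy',np.r_[s['tool_pos'],s['ee_rot']])
E
```

```text
t 5.55 face [ 53.6  94.4 100.3] phi 1.557 xax [-0.001  0.002 -1.   ] q [-0.64  0.38  0.14  2.34  1.85  0.11 -0.6 ] F [-1.2 -0.2 -0.4] M [-0.11  0.52  0.02] g -0.0
d(m) 67.0 deg 0.8
[0.0673, -0.0015, 0.0005, -0.013, -0.001, -0.002]
```

View pics/w3.png

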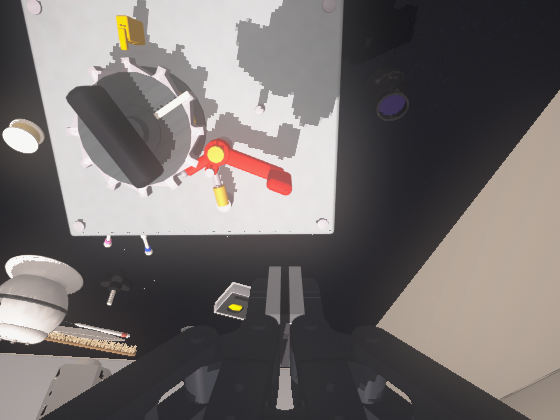

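Request:
jog_arm(commands=[0,0.025,-0.001,0,-0.01,0,0,0,0.05,-0.001,0,-0.01,0,0,0,0.067,-0.001,0,-0.01,0,0,0,0.067,-0.001,0,-0.01,0,0])

```text
t: 6.1
tool_pos: [588.8, 198.7, 113.7]
ee_rot: [0.853, -0.044, 0.514, 0.075]
force: [0.5, -0.6, 1.0]
grip_width: -0.003
```

```bash
python3 - <<'E'
from h import *
s=r.get_state();infl(s); rel((20,93,33),1.57,(1,))
c=read_camera('wrist'); cv2.imwrite('pics/w4.png',c['image'])
E
```

```text
t 6.1 face [53.3 91.3 32.5] phi 1.565 xax [-0.003 -0.    -1.   ] q [-0.36  0.52 -0.19  2.3   2.09  0.28 -0.81] F [ 0.8 -0.7  0.7] M [-0.12  0.49  0.05] g -0.003
d(m) 33.0 deg 0.3
[-0.0004, 0.0015, -0.0333, -0.005, -0.003, 0.0]
```

View pics/w4.png

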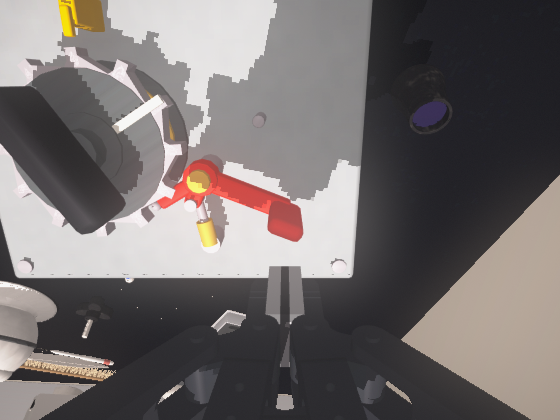

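Fingers (285,268) are on the high side of the tab (285,222), with no contact. Push down the slope.

Request:
jog_arm(commands=[0,0,0.001,-0.006,0,0,0,0,0,0.001,-0.012,0,0,0,0,0,0.001,-0.018,0,0,0,0,0,0.001,-0.024,0,0,0,0,0,0.001,-0.03,0,0,0,0,0,0.001,-0.034,0,0,0,0,0,0.001,-0.034,0,0,0])

```text
t: 7.02
tool_pos: [559.1, 195.9, 98.6]
ee_rot: [0.854, -0.045, 0.513, 0.077]
force: [0.1, 0.4, -0.2]
grip_width: -0.001
```

```bash
python3 - <<'E'
from h import *
s=r.get_state();infl(s); rel((30,93,33),1.57,(1,)); rel((40,80,110),2.1,(1,))
c=read_camera('wrist'); cv2.imwrite('pics/w5.png',c['image'])
E
```

```text
t 7.03 face [20.  93.9 33.1] phi 1.568 xax [-0.001  0.001 -1.   ] q [-0.31  0.54 -0.3   2.37  2.17  0.39 -0.92] F [ 0.   0.4 -0.2] M [-0.12  0.44 -0.01] g -0.001
d(m) 10.0 deg 0.1
[0.0001, -0.0009, 0.01, -0.002, -0.001, -0.001]
d(m) 81.0 deg 30.5
[-0.0769, -0.0138, 0.02, -0.532, -0.0, -0.001]
```

View pics/w5.png

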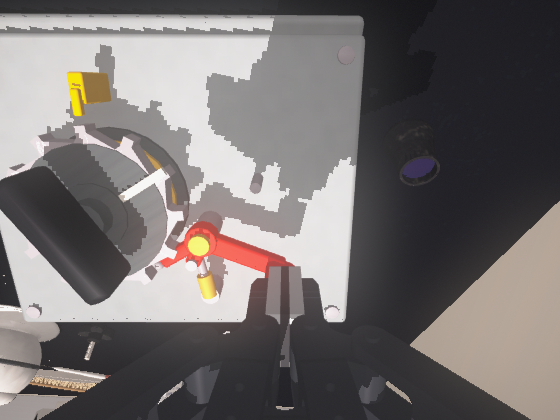

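```bash
python3 - <<'E'
from h import *
im=cv2.imread('pics/w5.png')[200:340,130:350]; cv2.imwrite('pics/w5z.png',cv2.resize(im,None,fx=3.5,fy=3.5,interpolation=cv2.INTER_CUBIC))
s=r.get_state(); W=wristcam(s['tool_pos'],s['ee_rot']); F,o=face(POSE)
for a in [(20,93.9,33),(9,93.9,33),(9,93.9,55),(9,86,55),(9,101,55),(14.5,51.3,30),(5,94,21),(5,94,55),(29,92,55),(29,92,21)]: print(a,proj(W,F@np.array(a)+o).round(0)[0])
E
```

```text
(20, 93.9, 33) [282. 256.]
(9, 93.9, 33) [282. 236.]
(9, 93.9, 55) [282. 255.]
(9, 86, 55) [264. 255.]
(9, 101, 55) [298. 255.]
(14.5, 51.3, 30) [199. 243.]
(5, 94, 21) [282. 220.]
(5, 94, 55) [282. 247.]
(29, 92, 55) [278. 295.]
(29, 92, 21) [279. 261.]
```

View pics/w5z.png

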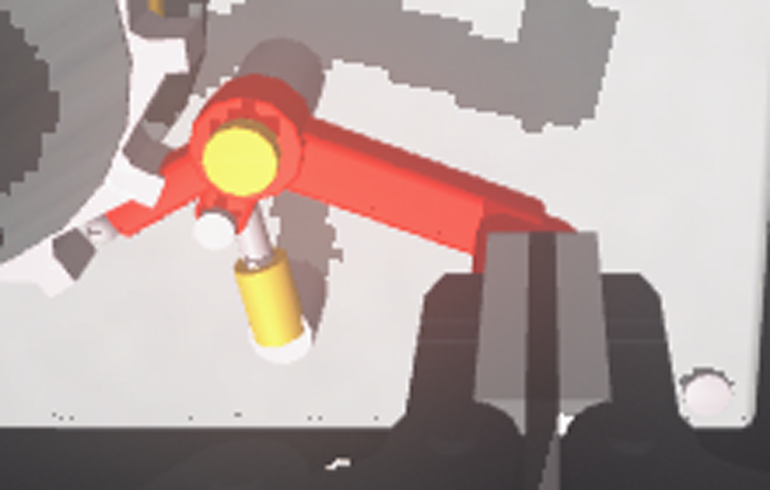

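```bash
python3 - <<'E'
from h import *
s=r.get_state();F,o=face(POSE)
for n,(x,y,w,h) in (('scene',(190,90,200,160)),('side',(215,110,160,130))):
    c=read_camera(n)['image']; cv2.imwrite(f'pics/{n}5.png',cv2.resize(c[y:y+h,x:x+w],None,fx=3.7,fy=3.7,interpolation=cv2.INTER_CUBIC))
    for a in [(0,0,0),(0,0,-11),(0,0,11),(0,14,0),(0,-14,0),(-30,0,0)]:
        X=Rq(s['ee_rot'])@np.array(a)+s['tool_pos']; print(n,a,((proj(C[n],X)[0]-[x,y])*3.7).round(0))
E
```

```text
scene (0, 0, 0) [216. 346.]
scene (0, 0, -11) [201. 365.]
scene (0, 0, 11) [230. 327.]
scene (0, 14, 0) [193. 333.]
scene (0, -14, 0) [239. 358.]
scene (-30, 0, 0) [192. 312.]
side (0, 0, 0) [338. 349.]
side (0, 0, -11) [347. 349.]
side (0, 0, 11) [328. 350.]
side (0, 14, 0) [358. 358.]
side (0, -14, 0) [318. 340.]
side (-30, 0, 0) [354. 301.]
```

View pics/scene5.png

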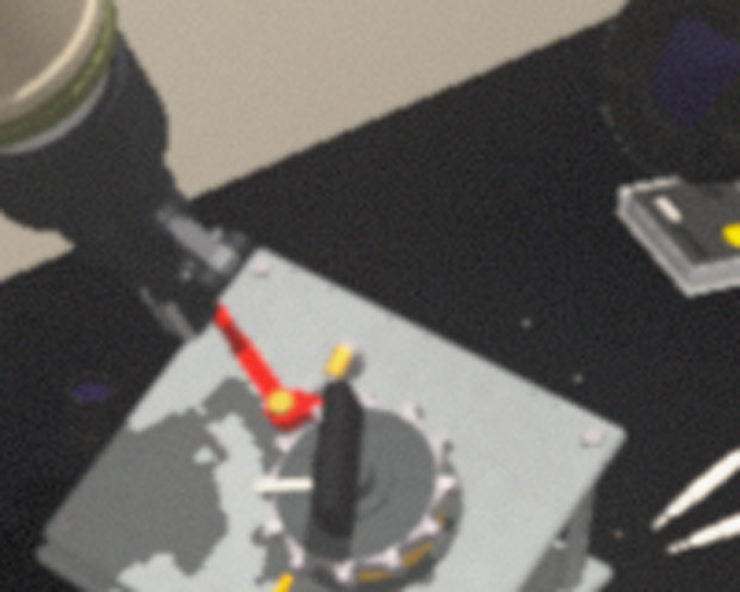

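View pics/side5.png

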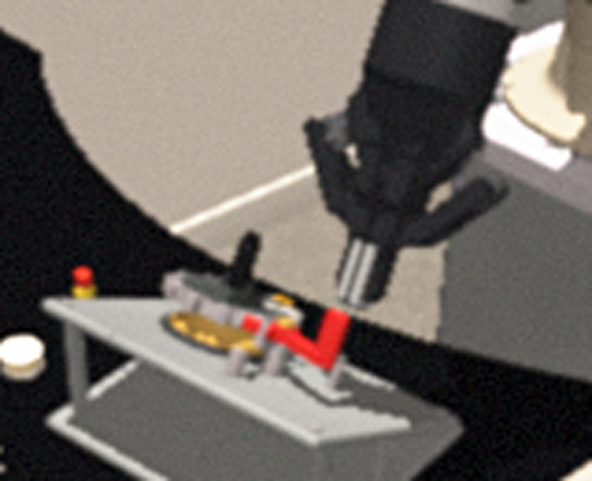

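```bash
python3 - <<'E'
from h import *
Wc=np.linalg.inv(MNT); cam=(KW,Wc[:3,:3],Wc[:3,3])
for z in (-11,-5,0,5,11):
    print(z,onplane(cam,(285,266.6),[0,0,1],z).round(1), onplane(cam,(269.1,266.6),[0,0,1],z).round(1))
    print('  open w1 tips', onplane(cam,(168,283),[0,0,1],z).round(1),onplane(cam,(408,283),[0,0,1],z).round(1))
im=cv2.imread('pics/side5.png')
E
```

```text
-11 [-31.5   1.3 -11. ] [-31.5  -5.4 -11. ]
  open w1 tips [-44.7 -43.7 -11. ] [-44.7  48.5 -11. ]
-5 [-20.3   1.3  -5. ] [-20.3  -5.9  -5. ]
  open w1 tips [-34.6 -47.3  -5. ] [-34.5  52.3  -5. ]
0 [-11.    1.3   0. ] [-11.   -6.3   0. ]
  open w1 tips [-26.1 -50.3   0. ] [-26.1  55.6   0. ]
5 [-1.6  1.3  5. ] [-1.6 -6.8  5. ]
  open w1 tips [-17.7 -53.4   5. ] [-17.7  58.8   5. ]
11 [ 9.6  1.3 11. ] [ 9.6 -7.3 11. ]
  open w1 tips [ -7.5 -57.   11. ] [-7.5 62.6 11. ]
```

```bash
cat >> h.py <<'E'
TIP=29.5
def tool_at(fp,phi,pose=None):   # fp = fingertip (shut) position in the face frame
    F,o=face(pose or POSE); y=F@[np.cos(phi),np.sin(phi),0]; x=-F[:,2]; return F@np.array(fp,float)+o+TIP*x, np.stack([x,y,np.cross(x,y)],1)
E
sed -i "s/(F.T@(s\['tool_pos'\]-o)).round(1)/(F.T@(s['tool_pos']-o-TIP*R[:,0])).round(1)/" h.py
python3 - <<'E'
from h import *
infl(); rel((54,93,65),1.57); rel((54,93,36),1.57)
E
```

```text
t 7.17 face [20.7 93.9 62.7] phi 1.568 xax [ 0.     0.001 -1.   ] q [-0.31  0.54 -0.3   2.37  2.17  0.39 -0.92] F [-0.5  0.7  0. ] M [-0.06  0.5   0.02] g 0.003
d(m) 33.0 deg 0.1
[-0.0023, -0.0009, 0.0333, -0.002, 0.0, -0.001]
d(m) 43.0 deg 0.1
[0.0267, -0.0009, 0.0333, -0.002, 0.0, -0.001]
```

Request:
jog_arm(commands=[0,-0.002,-0.001,0.017,0,0,0,0,-0.002,-0.001,0.034,0,0,0,0,0.012,-0.001,0.034,0,0,0,0,0.027,-0.001,0.034,0,0,0,0,0.027,-0.001,0.034,0,0,0])

```text
t: 7.8
tool_pos: [601.0, 202.1, 88.8]
ee_rot: [0.853, -0.045, 0.514, 0.076]
force: [-1.0, -0.3, -1.1]
grip_width: 0.002
```

```bash
python3 - <<'E'
from h import *
s=r.get_state();infl(s); rel((20,93,35),1.57,(1,))
n,(x,y,w,h)=('side',(215,110,160,130))
c=read_camera(n)['image']; cv2.imwrite(f'pics/{n}6.png',cv2.resize(c[y:y+h,x:x+w],None,fx=3.7,fy=3.7,interpolation=cv2.INTER_CUBIC))
E
```

```text
t 7.8 face [52.9 92.5 34.1] phi 1.568 xax [-0.003  0.001 -1.   ] q [-0.32  0.58 -0.25  2.29  2.14  0.33 -0.85] F [-1.4 -0.1 -0.5] M [-0.08  0.43 -0.04] g 0.002
d(m) 33.0 deg 0.2
[-0.0008, 0.0004, -0.0328, -0.002, -0.003, -0.001]
```

View pics/side6.png

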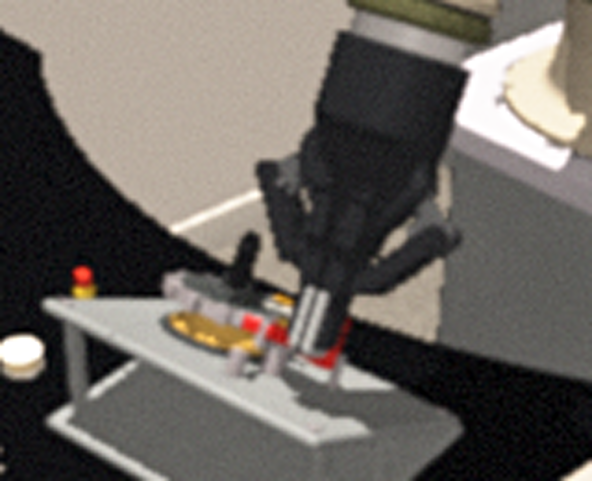

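The side view shows the fingers now at the height of the tab, on its high side. Push again.

Request:
jog_arm(commands=[0,0,0,-0.006,0,0,0,0,0,0,-0.012,0,0,0,0,0,0,-0.018,0,0,0,0,0,0,-0.024,0,0,0,0,0,0,-0.03,0,0,0,0,0,0,-0.033,0,0,0])

```text
t: 8.6
tool_pos: [572.2, 197.1, 75.1]
ee_rot: [0.853, -0.045, 0.514, 0.076]
force: [0.0, -0.3, 0.4]
grip_width: -0.0
```

```bash
python3 - <<'E'
from h import *
s=r.get_state();infl(s)
c=read_camera('wrist')['image']; cv2.imwrite(f'pics/w7.png',c)
E
```

```text
t 8.6 face [20.5 92.8 35.7] phi 1.568 xax [-0.001  0.001 -1.   ] q [-0.28  0.6  -0.34  2.36  2.21  0.43 -0.94] F [ 0.2 -0.3  0.4] M [-0.11  0.47 -0.02] g -0.0
```

View pics/w7.png

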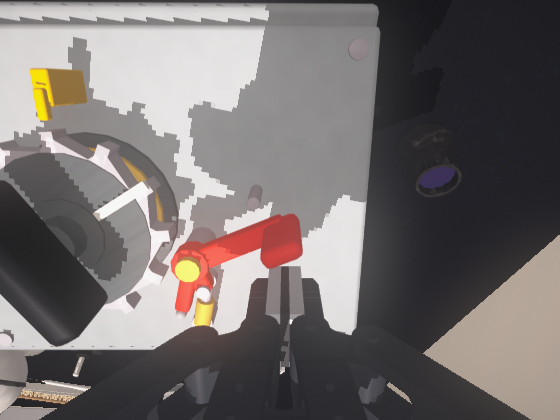

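```bash
python3 - <<'E'
from h import *
s=r.get_state(); rel((20.5,93,105),1.57); rel((0,0,105),2.107,(.2,.4,.6,.8,1))
E
```

```text
d(m) 69.0 deg 0.1
[-0.0693, 0.0003, 0.0001, -0.002, -0.001, -0.001]
d(m) 118.0 deg 30.9
[-0.0139, -0.0186, -0.004, -0.108, -0.0, -0.0]
[-0.0278, -0.0371, -0.0081, -0.216, -0.0, -0.001]
[-0.0416, -0.0557, -0.0121, -0.323, -0.001, -0.001]
[-0.0555, -0.0742, -0.0161, -0.431, -0.001, -0.001]
[-0.0694, -0.0928, -0.0201, -0.539, -0.001, -0.001]
```

Request:
jog_arm(commands=[0,-0.04,0,0,0,0,0,50,-0.07,0,0,0,0,0,50,-0.07,-0.023,-0.005,-0.135,0,0,50,-0.07,-0.046,-0.01,-0.27,0,0,50,-0.07,-0.07,-0.015,-0.405,0,0,50,-0.07,-0.093,-0.02,-0.539,0,0,50,-0.07,-0.093,-0.02,-0.539,0,0])

```text
t: 9.52
tool_pos: [539.4, 95.0, 127.5]
ee_rot: [0.811, -0.27, 0.475, 0.209]
force: [0.1, 0.4, -0.3]
grip_width: 0.499
```

```bash
python3 - <<'E'
from h import *
s=r.get_state();infl(s)
c=read_camera('wrist')['image']; cv2.imwrite(f'pics/w8.png',c);np.save('w8.npy',np.r_[s['tool_pos'],s['ee_rot']])
W=wristcam(s['tool_pos'],s['ee_rot']); F,o=face(POSE)
for a in [(0,0,68),(0,0,30),(-47,0,28),(14.5,51.3,30)]: print(a,proj(W,F@np.array(a)+o).round(1)[0])
E
```

```text
t 9.53 face [  0.5  -1.9 105.7] phi 2.105 xax [-0.001 -0.001 -1.   ] q [-0.15  0.44 -0.23  2.46  2.5   0.29 -0.53] F [-0.   0.4 -0.3] M [-0.1   0.48  0.  ] g 0.499
(0, 0, 68) [286.1 250.2]
(0, 0, 30) [285.8 223.9]
(-47, 0, 28) [326.1 159.4]
(14.5, 51.3, 30) [341.4 278.2]
```

View pics/w8.png

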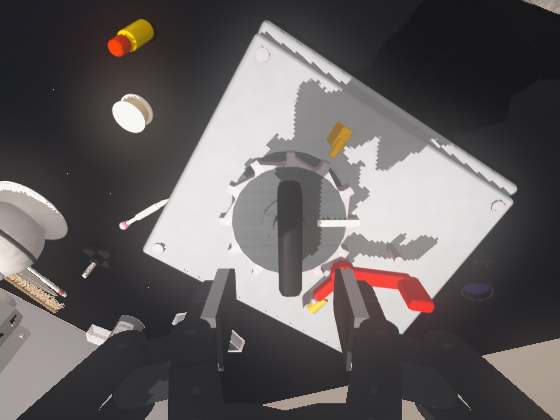

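```bash
python3 - <<'E'
from h import *
im=cv2.imread('pics/w8.png'); cv2.imwrite('pics/w8z.png',cv2.resize(im[140:310,210:370],None,fx=3.5,fy=3.5,interpolation=cv2.INTER_CUBIC))
g=im.max(2)
for row in range(180,304,8): 
    print(row, g[row,270:310:2].tolist())
E
```

```text
180 [142, 142, 141, 141, 140, 128, 95, 86, 83, 82, 80, 79, 85, 92, 91, 91, 91, 91, 91, 91]
188 [142, 142, 141, 140, 75, 71, 70, 70, 70, 68, 68, 68, 67, 67, 66, 68, 90, 91, 90, 91]
196 [141, 141, 140, 133, 70, 71, 70, 70, 69, 68, 68, 67, 67, 67, 67, 66, 81, 91, 90, 90]
204 [122, 132, 138, 135, 70, 70, 69, 68, 69, 67, 67, 66, 66, 66, 66, 66, 78, 89, 89, 90]
212 [139, 138, 137, 135, 69, 70, 68, 68, 68, 67, 67, 67, 66, 66, 66, 66, 80, 89, 89, 90]
220 [142, 140, 103, 99, 69, 70, 69, 68, 68, 67, 67, 66, 67, 67, 69, 68, 78, 85, 91, 91]
228 [141, 131, 139, 138, 72, 70, 70, 70, 69, 68, 68, 68, 72, 74, 73, 71, 82, 93, 88, 93]
236 [139, 139, 134, 139, 75, 73, 81, 84, 97, 92, 84, 80, 77, 75, 74, 72, 84, 91, 90, 91]
244 [138, 137, 137, 139, 86, 80, 86, 95, 97, 91, 85, 82, 79, 77, 76, 73, 83, 93, 93, 92]
252 [138, 137, 138, 138, 97, 82, 86, 95, 98, 91, 86, 84, 81, 79, 78, 75, 86, 96, 95, 96]
260 [137, 136, 136, 136, 98, 84, 88, 95, 99, 92, 89, 85, 83, 81, 80, 78, 101, 133, 133, 133]
268 [138, 137, 138, 137, 113, 85, 88, 94, 100, 94, 89, 88, 85, 83, 83, 80, 120, 137, 136, 136]
276 [230, 230, 230, 230, 204, 85, 89, 94, 99, 95, 92, 89, 87, 86, 85, 82, 210, 229, 229, 229]
284 [227, 227, 227, 227, 204, 85, 90, 95, 99, 95, 93, 91, 89, 87, 86, 83, 211, 230, 229, 229]
292 [227, 226, 226, 226, 226, 146, 88, 95, 99, 96, 94, 92, 89, 88, 86, 144, 227, 226, 134, 130]
300 [227, 227, 226, 226, 226, 227, 226, 226, 226, 226, 226, 226, 226, 226, 227, 226, 167, 128, 127, 128]
```

View pics/w8z.png

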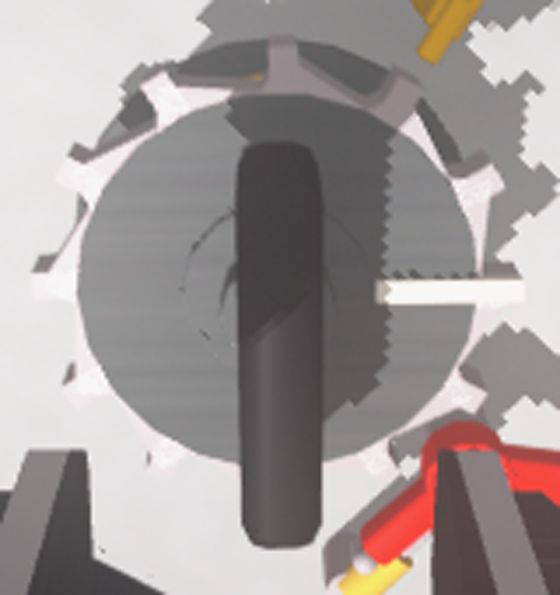

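Request:
jog_arm(commands=[50,0.02,0.0025,-0.001,0,0,0,50,0.04,0.0025,-0.001,0,0,0,50,0.06,0.0025,-0.001,0,0,0,50,0.06,0.0025,-0.001,0,0,0])

```text
t: 10.07
tool_pos: [565.2, 104.5, 72.7]
ee_rot: [0.811, -0.27, 0.475, 0.211]
force: [0.3, 0.4, 1.1]
grip_width: 0.501
```

```bash
python3 - <<'E'
from h import *
s=r.get_state();infl(s)
c=read_camera('wrist')['image']; cv2.imwrite(f'pics/w9.png',c)
n,(x,y,w,h)=('side',(215,110,160,130))
c=read_camera(n)['image']; cv2.imwrite(f'pics/{n}9.png',cv2.resize(c[y:y+h,x:x+w],None,fx=3.7,fy=3.7,interpolation=cv2.INTER_CUBIC))
E
```

```text
t 10.07 face [-1.2  2.8 44.5] phi 2.106 xax [-0.002  0.002 -1.   ] q [-0.11  0.59 -0.29  2.43  2.56  0.42 -0.57] F [0.8 0.4 0.8] M [-0.12  0.49 -0.  ] g 0.501
```

View pics/w9.png

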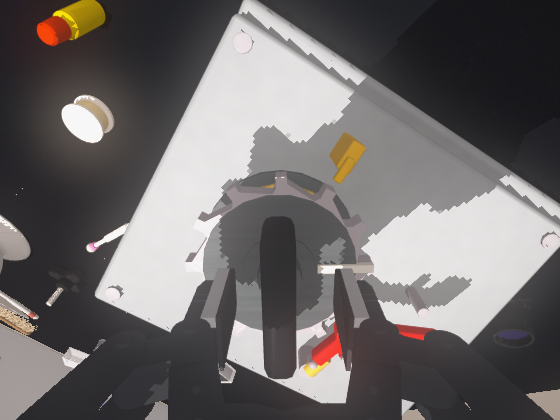

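View pics/side9.png

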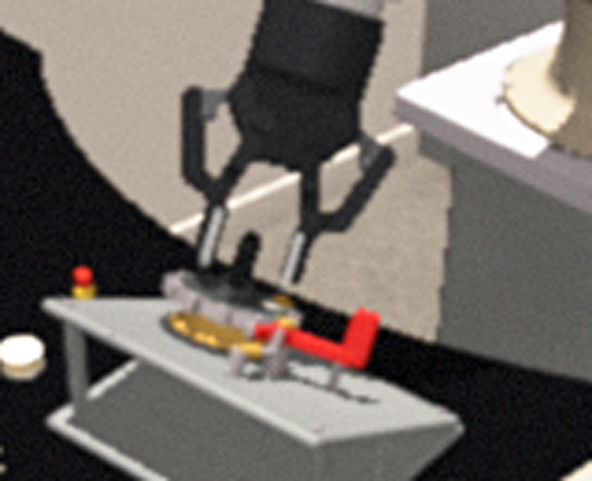

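Request:
jog_arm(commands=[50,0,-0.003,0,0,0,0,14,0,-0.003,0,0,0,0,14,0,-0.003,0,0,0,0,0,0,-0.003,0,0,0,0,0,0,-0.003,0,0,0,0,0,0,-0.003,0,0,0,0], force=40)

```text
t: 10.92
tool_pos: [565.8, 102.5, 74.8]
ee_rot: [0.811, -0.271, 0.474, 0.212]
force: [-5.1, 3.8, 5.3]
grip_width: 0.145
```

```bash
python3 - <<'E'
from h import *
s=r.get_state();infl(s)
c=read_camera('wrist')['image']; cv2.imwrite(f'pics/w10.png',c)
E
```

```text
t 10.93 face [-0.1  0.7 46.3] phi 2.109 xax [-0.001  0.004 -1.   ] q [-0.11  0.58 -0.29  2.43  2.56  0.41 -0.57] F [-1.3  4.7  6.7] M [0.53 0.78 0.47] g 0.145
```

View pics/w10.png

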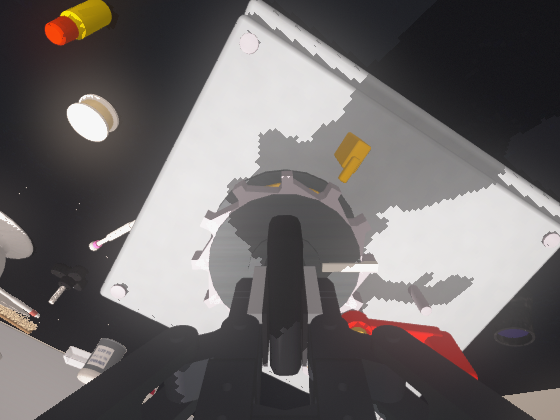

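Request:
jog_arm(commands=[0,-0.001,0,0,-0.06,0,0,0,-0.001,0,0,-0.14,0,0,0,-0.001,0,0,-0.22,0,0,0,-0.001,0,0,-0.3,0,0,0,-0.001,0,0,-0.38,0,0,0,-0.001,0,0,-0.46,0,0,0,-0.001,0,0,-0.54,0,0,0,-0.001,0,0,-0.6,0,0])

```text
t: 11.98
tool_pos: [564.8, 103.0, 74.5]
ee_rot: [0.693, -0.498, 0.391, 0.344]
force: [-0.4, 7.5, -10.1]
grip_width: 0.145
```

```bash
python3 - <<'E'
from h import *
s=r.get_state();infl(s); rel((0,0,46),np.pi)
c=read_camera('wrist')['image']; cv2.imwrite(f'pics/w11.png',c)
E
```

```text
t 11.97 face [-0.9  1.3 46.4] phi 2.712 xax [-0.004  0.004 -1.   ] q [-0.22  0.57 -0.14  2.44  2.77  0.38 -0.19] F [-4.   7.4 -9.4] M [1.04 1.41 0.53] g 0.145
d(m) 2.0 deg 24.6
[0.0004, -0.0015, -0.0009, -0.43, 0.004, -0.005]
```

View pics/w11.png

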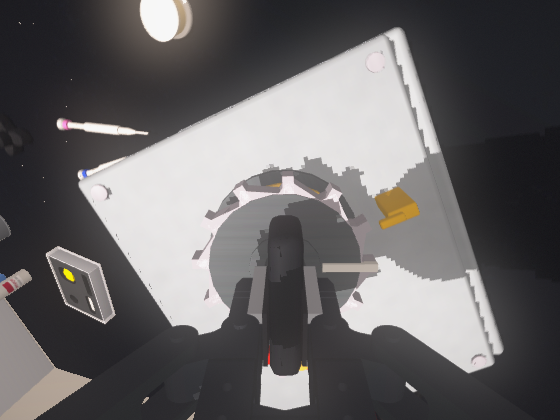

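Request:
jog_arm(commands=[0,0.001,-0.001,-0.001,-0.06,0,0,0,0.001,-0.001,-0.001,-0.13,0,0,0,0.001,-0.001,-0.001,-0.2,0,0,0,0.001,-0.001,-0.001,-0.27,0,0,0,0.001,-0.001,-0.001,-0.34,0,0,0,0.001,-0.001,-0.001,-0.39,0,0,0,0.001,-0.001,-0.001,-0.425,0,0,0,0.001,-0.001,-0.001,-0.425,0,0])

```text
t: 13.02
tool_pos: [564.1, 103.1, 74.0]
ee_rot: [-0.572, 0.633, -0.309, -0.42]
force: [-11.2, 10.4, 3.1]
grip_width: 0.143
```

```bash
cat > m.py <<'E'
from h import *
import sys
n=sys.argv[1]
s=r.get_state();infl(s)
c=read_camera('wrist')['image']; cv2.imwrite(f'pics/{n}.png',c);np.save(n+'.npy',np.r_[s['tool_pos'],s['ee_rot']])
E
python3 m.py w12
```

```text
t 13.03 face [-1.7  1.5 46.4] phi 3.138 xax [-0.005  0.007 -1.   ] q [-0.29  0.57 -0.03  2.44  2.94  0.37  0.08] F [-6.6 12.3  7. ] M [1.69 1.86 1.14] g 0.143
```

View pics/w12.png

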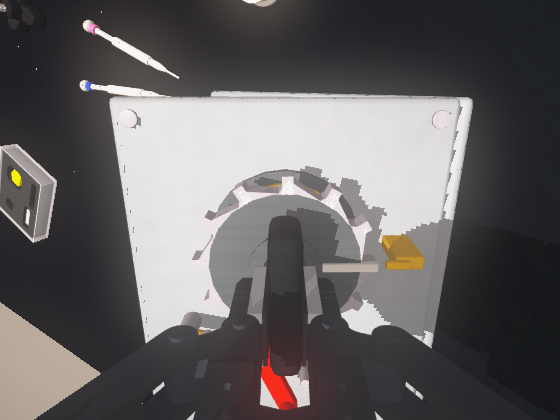

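```bash
cat > z.py <<'E'
import cv2,sys
a,b,x,y,w,h,f=sys.argv[1:]; x,y,w,h=map(int,(x,y,w,h)); f=float(f)
cv2.imwrite(f'pics/{b}.png',cv2.resize(cv2.imread(f'pics/{a}.png')[y:y+h,x:x+w],None,fx=f,fy=f,interpolation=cv2.INTER_CUBIC))
E
python3 z.py w12 w12z 305 215 140 100 5
```

```text
(no output)
```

View pics/w12z.png

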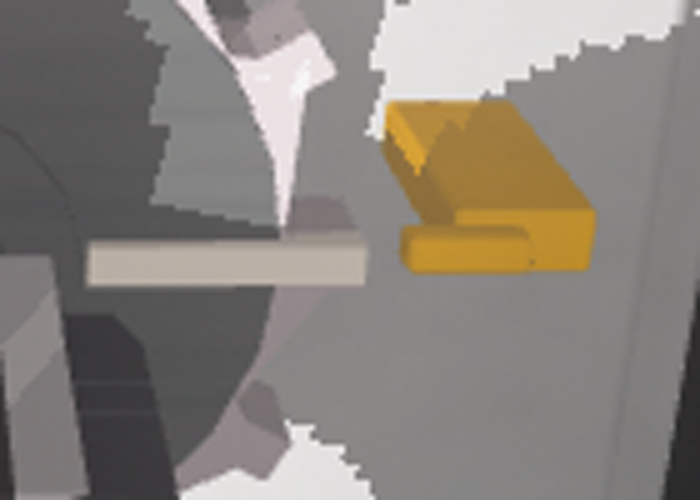

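```bash
python3 - <<'E'
from h import *
w=np.load('w12.npy'); W=wristcam(w[:3],w[3:]); F,o=face(POSE)
pr=lambda *a:proj(W,F@np.array(a,float)+o)[0]
for dx,dy in((0,0),(-1.5,1.5)):
  for q in (-.05,0,.05):
    m=pr(dx-40*np.cos(q),dy+40*np.sin(q),30); mi=pr(dx-14*np.cos(q),dy+14*np.sin(q),30); i=pr(dx-47,dy,28); print(dx,q,'mark',m.round(1),'inner',mi.round(1),'idx',i.round(1),'diff',(i-m).round(1),'slope',((m-mi)[1]).round(2))
print(pr(-47,0,30),pr(-47,0,26),pr(-47,2,28),pr(-47,-2,28))
E
```

```text
0 -0.05 mark [363.2 261.5] inner [308.1 264.3] idx [376.8 263.2] diff [13.6  1.7] slope -2.76
0 0 mark [363.  265.3] inner [308.1 265.6] idx [376.8 263.2] diff [13.8 -2.1] slope -0.3
0 0.05 mark [362.7 269.1] inner [308.1 266.9] idx [376.8 263.2] diff [14.2 -5.8] slope 2.13
-1.5 -0.05 mark [366.2 264.4] inner [311.2 267.1] idx [379.7 266. ] diff [13.5  1.6] slope -2.75
-1.5 0 mark [366.  268.1] inner [311.2 268.4] idx [379.7 266. ] diff [13.7 -2.1] slope -0.3
-1.5 0.05 mark [365.6 271.8] inner [311.2 269.7] idx [379.7 266. ] diff [14.1 -5.8] slope 2.12
[377.81835534 265.22889554] [375.80676498 261.25662313] [376.46684039 266.937172  ] [377.13937864 259.47762474]
```

Request:
jog_arm(commands=[0,-0.001,0.001,0.002,-0.008,0,0,0,-0.001,0.001,0.002,-0.008,0,0,0,-0.001,0.001,0.002,-0.008,0,0])

```text
t: 13.45
tool_pos: [564.1, 103.1, 74.1]
ee_rot: [-0.57, 0.635, -0.308, -0.419]
force: [-0.6, 6.2, -10.1]
grip_width: 0.142
```

```bash
python3 m.py w13; python3 z.py w13 w13z 305 215 140 100 5
```

```text
t 13.45 face [-1.7  1.6 46.4] phi -3.141 xax [-0.004  0.004 -1.   ] q [-0.3   0.58 -0.03  2.45  2.93  0.37  0.08] F [-4.3  6.2 -9.2] M [0.82 1.5  0.41] g 0.142
```

View pics/w13z.png

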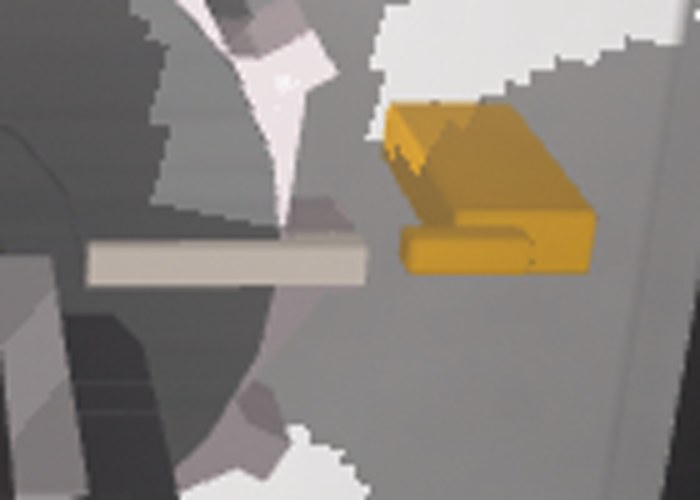

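Request:
jog_arm(commands=[20,0,0,0,0,0,0,40,0,0,0,0,0,0,50,0,0,0,0,0,0,50,-0.03,0,0,0,0,0,50,-0.06,0,0,0,0,0,50,-0.06,0,0,0,0,0])

```text
t: 14.25
tool_pos: [538.2, 96.2, 129.9]
ee_rot: [-0.572, 0.636, -0.308, -0.416]
force: [0.0, -0.1, -1.0]
grip_width: 0.503
```

```bash
python3 m.py w14; python3 z.py w14 w14z 200 110 220 160 3.5
```

```text
t 14.25 face [  0.7  -0.5 108.3] phi 3.14 xax [ 0.003  0.001 -1.   ] q [-0.33  0.43  0.02  2.47  2.91  0.25  0.1 ] F [-0.5 -0.1 -0.9] M [-0.09  0.39 -0.04] g 0.503
```

View pics/w14.png

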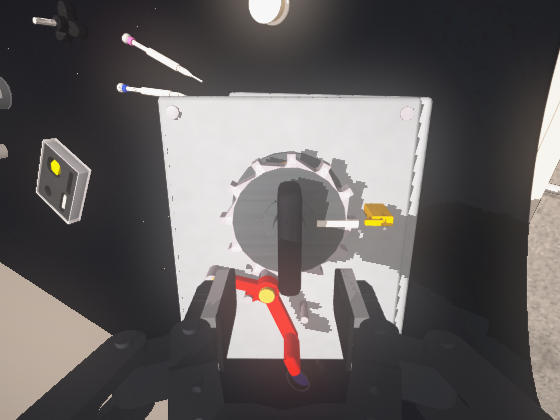

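View pics/w14z.png

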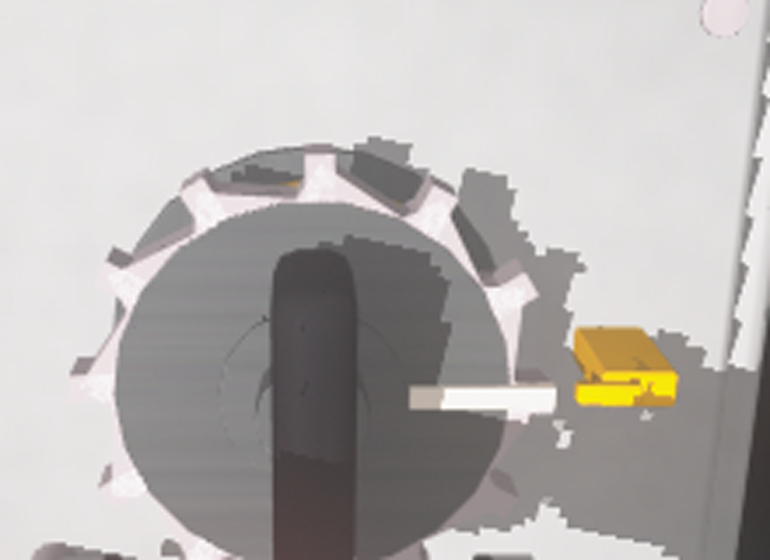

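```bash
python3 - <<'E'
from h import *
w=np.load('w14.npy'); W=wristcam(w[:3],w[3:]); F,o=face(POSE)
pr=lambda *a:proj(W,F@np.array(a,float)+o)[0]
for q in (-.03,0,.03):
    m=pr(-42.5*np.cos(q),42.5*np.sin(q),30); mi=pr(-16.5*np.cos(q),16.5*np.sin(q),30)
    print(q,m.round(1),mi.round(1),pr(-47,0,28).round(1),pr(-47,0,30).round(1),'pawl',pr(14.5,51.3,30).round(1))
print('obs mark o',200+555/3.5,110+398/3.5,'i',200+410/3.5,110+397.5/3.5,'tip',200+576/3.5,110+395/3.5)
c=pr(0,0,30);print(c, pr(-2,92,55))
E
```

```text
-0.03 [351.6 220.2] [310.4 221.4] [358.  220.9] [358.6 222.1] pawl [263.1 292.5]
0 [351.5 222.1] [310.4 222.1] [358.  220.9] [358.6 222.1] pawl [263.1 292.5]
0.03 [351.3 224. ] [310.4 222.9] [358.  220.9] [358.6 222.1] pawl [263.1 292.5]
obs mark o 358.57142857142856 223.71428571428572 i 317.1428571428571 223.57142857142856 tip 364.57142857142856 222.85714285714286
[284.32473501 222.16159883] [287.58320736 367.71442647]
```

```bash
sed -i 's/^POSE=.*/POSE=[566.2,134.2,.1794]/' h.py; python3 - <<'E'
from h import *
F,o=face(POSE)
w=np.load('w2.npy'); A_=wristcam(w[:3],w[3:]); w=np.load('w14.npy'); B_=wristcam(w[:3],w[3:])
a=(185+528/3.3,95+222/3.3); b=(306,320)
X=cv2.triangulatePoints(A_[0]@np.c_[A_[1],A_[2]],B_[0]@np.c_[B_[1],B_[2]],np.array(a).reshape(2,1),np.array(b,float).reshape(2,1)); X=(X[:3]/X[3]).ravel(); print(F.T@(X-o), proj(A_,X),a,proj(B_,X),b)
for z in (15,25): print(F.T@(onplane(A_,a,F[:,2],F[:,2]@o+z)-o))
infl(); rel((-26,94,108),np.pi,(.5,1))
E
python3 z.py w14 w14p 200 250 160 150 4
```

```text
[-12.6673177   77.04512837  22.41633106] [[343.93895321 161.02226235]] (345.0, 162.27272727272728) [[304.53805273 320.83405566]] (306, 320)
[-9.67235553 78.34439112 15.        ]
[-12.18723251  77.33993713  25.        ]
t 14.3 face [  2.7  -2.3 106.4] phi 3.14 xax [ 0.002  0.001 -1.   ] q [-0.33  0.43  0.02  2.47  2.91  0.26  0.1 ] F [0.7 0.  0.2] M [-0.08  0.44  0.08] g 0.498
d(m) 100.0 deg 0.2
[-0.0008, 0.0145, 0.0481, -0.001, 0.001, 0.001]
[-0.0016, 0.0289, 0.0962, -0.002, 0.001, 0.002]
```

View pics/w14p.png

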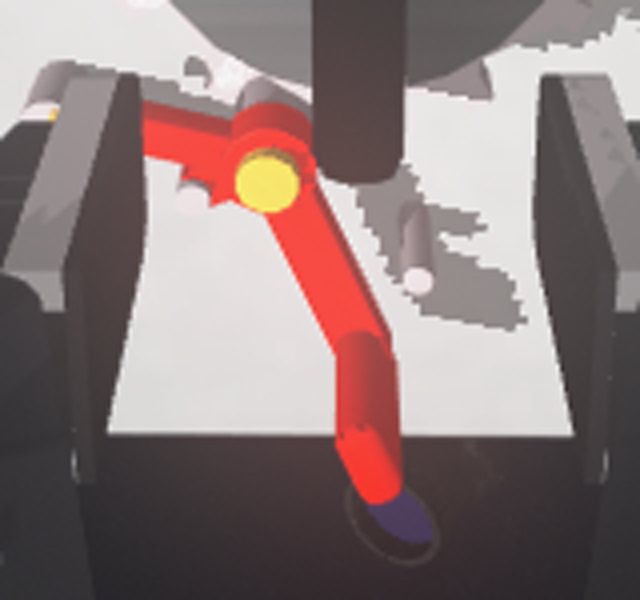

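Request:
jog_arm(commands=[0,-0.002,0.015,0.032,0,0,0,0,-0.002,0.03,0.064,0,0,0,0,-0.002,0.03,0.096,0,0,0,0,-0.002,0.03,0.096,0,0,0])

```text
t: 14.8
tool_pos: [494.2, 189.2, 115.0]
ee_rot: [-0.571, 0.636, -0.307, -0.419]
force: [-0.3, -1.0, 0.1]
grip_width: 0.003
```

```bash
python3 m.py w15; python3 -c "
from h import *
rel((-27,94,39),np.pi)"
```

```text
t 14.8 face [-28.1  96.8 106.7] phi -3.139 xax [-0.     0.003 -1.   ] q [-0.67  0.46  0.1   2.51  2.67  0.32  0.07] F [-0.3 -1.   0.3] M [-0.14  0.51 -0.03] g 0.003
d(m) 68.0 deg 0.1
[0.0679, -0.0012, -0.0014, 0.001, 0.002, -0.001]
```

View pics/w15.png

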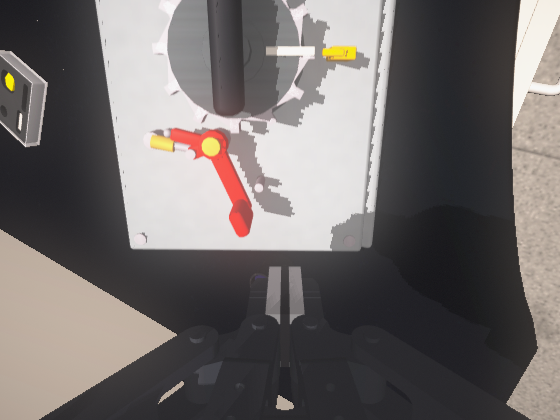

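Request:
jog_arm(commands=[0,0.02,0,-0.001,0,0,0,0,0.04,0,-0.001,0,0,0,0,0.056,0,-0.001,0,0,0,0,0.067,0,-0.001,0,0,0,0,0.067,0,-0.001,0,0,0])

```text
t: 15.48
tool_pos: [525.5, 190.1, 56.0]
ee_rot: [-0.571, 0.635, -0.309, -0.417]
force: [0.5, -0.7, 0.1]
grip_width: 0.003
```

```bash
python3 m.py w16; python3 -c "
from h import *
rel((8,94,39),np.pi)"
```

```text
t 15.47 face [-28.4  92.3  40.1] phi 3.139 xax [-0.001  0.    -1.   ] q [-0.56  0.62  0.01  2.48  2.74  0.45  0.02] F [ 0.4 -0.8 -0.1] M [-0.06  0.49  0.03] g 0.003
d(m) 37.0 deg 0.1
[0.0016, -0.0364, 0.0016, -0.002, 0.0, -0.001]
```

View pics/w16.png

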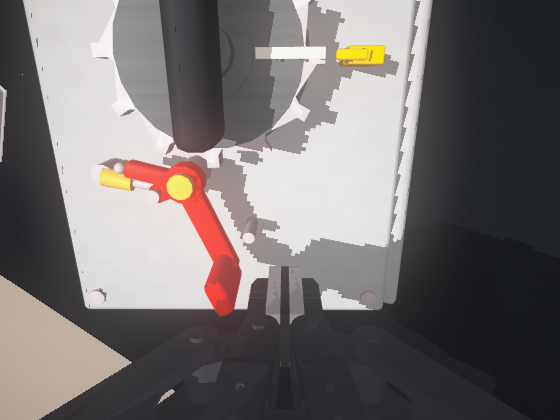

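Request:
jog_arm(commands=[0,0,-0.006,0.001,0,0,0,0,0,-0.012,0.001,0,0,0,0,0,-0.017,0.001,0,0,0,0,0,-0.022,0.001,0,0,0,0,0,-0.027,0.001,0,0,0,0,0,-0.032,0.001,0,0,0,0,0,-0.036,0.001,0,0,0,0,0,-0.036,0.001,0,0,0])

```text
t: 16.52
tool_pos: [556.9, 197.4, 73.9]
ee_rot: [-0.572, 0.636, -0.308, -0.417]
force: [0.1, -0.4, -0.5]
grip_width: 0.005
```

```bash
python3 m.py w17
```

```text
t 16.52 face [ 8.4 93.8 40.8] phi 3.14 xax [ 0.     0.001 -1.   ] q [-0.57  0.59  0.06  2.41  2.74  0.34  0.06] F [-0.3 -0.5 -0.5] M [-0.12  0.48  0.07] g 0.005
```

View pics/w17.png

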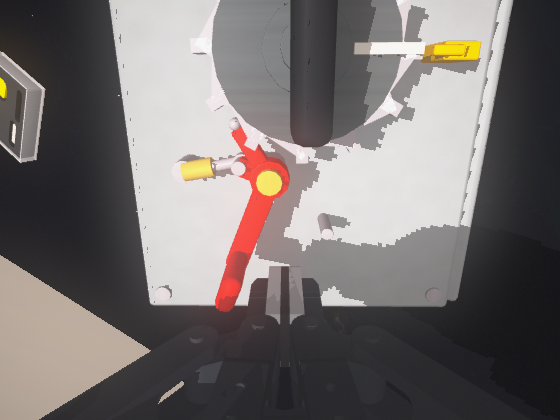

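Request:
jog_arm(commands=[0,0,0.008,0,0,0,0,0,-0.03,0.008,0,0,0,0,0,-0.07,0.008,0,0,0,0,0,-0.09,0.014,-0.045,0,0,0,0,-0.09,0.014,-0.09,0,0,0,0,-0.09,0.014,-0.09,0,0,0])

```text
t: 17.32
tool_pos: [518.4, 93.7, 146.5]
ee_rot: [-0.573, 0.634, -0.311, -0.415]
force: [0.6, 0.6, 0.5]
grip_width: 0.002
```

```bash
python3 m.py w18; python3 z.py w18 w18z 180 100 230 170 3.4
```

```text
t 17.32 face [ -7.3  -1.2 131.3] phi 3.133 xax [-0.001 -0.003 -1.   ] q [-0.37  0.38  0.04  2.5   2.86  0.22  0.12] F [0.9 0.4 0.1] M [-0.07  0.46 -0.01] g 0.002
```

View pics/w18.png

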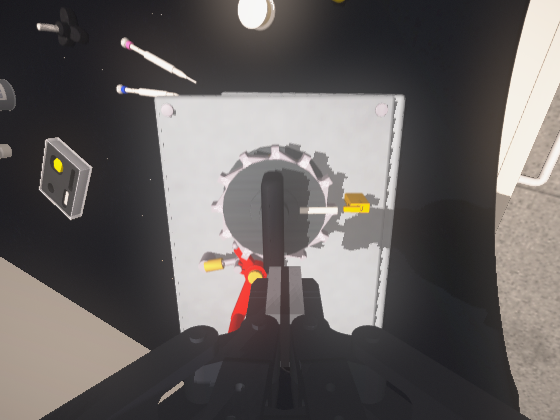

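View pics/w18z.png

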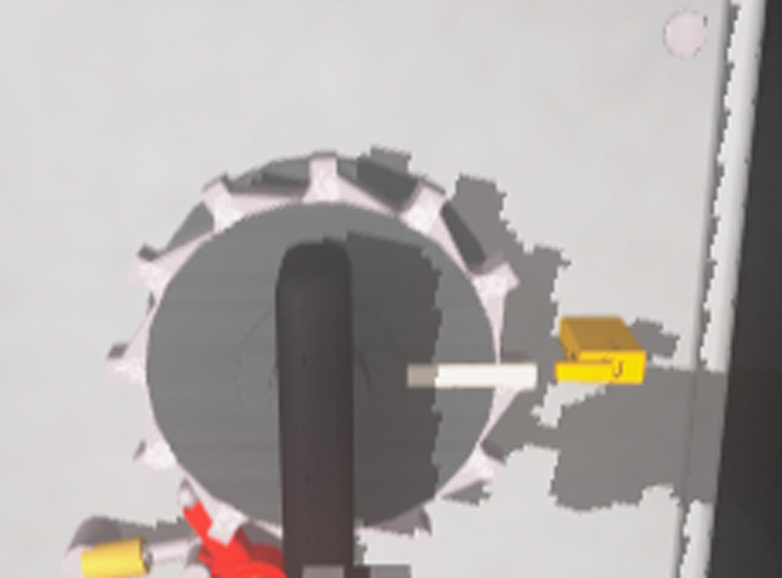

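```bash
python3 - <<'E'
from h import *
F,o=face(POSE)
def cam(n): w=np.load(n+'.npy'); return wristcam(w[:3],w[3:])
def f(c,uv,z): return F.T@(onplane(c,uv,F[:,2],F[:,2]@o+z)-o)
c=cam('w17')
print('cap',f(c,(268,183),32).round(1),'tab',f(c,(224,303),55).round(1),'nose',f(c,(235,125),26).round(1))
im=cv2.imread('pics/w4.png')
c=cam('w18'); 
mo=f(c,(180+535/3.4,100+375.5/3.4),30);mi=f(c,(180+410/3.4,100+375.5/3.4),30);
for z in(28,30): t=f(c,(180+556/3.4,100+371/3.4),z); print(mo.round(1),mi.round(1),t.round(1),'q mark',np.arctan2((mo-mi)[1],-(mo-mi)[0]))
c=read_camera('scene')['image']; cv2.imwrite('pics/s18.png',cv2.resize(c[130:330,180:400],None,fx=3,fy=3,interpolation=cv2.INTER_CUBIC))
c=read_camera('side')['image']; cv2.imwrite('pics/si18.png',cv2.resize(c[150:280,205:355],None,fx=4,fy=4,interpolation=cv2.INTER_CUBIC))
E
python3 z.py w17 w17z 170 80 160 240 2.5
```

```text
cap [14.1 49.6 32. ] tab [31.2 92.3 55. ] nose [27.5 26.6 26. ]
[-45.   -0.5  30. ] [-19.5  -0.7  30. ] [-49.6  -0.7  28. ] q mark 0.009142284929114196
[-45.   -0.5  30. ] [-19.5  -0.7  30. ] [-49.2  -1.4  30. ] q mark 0.009142284929114196
```

View pics/w17z.png

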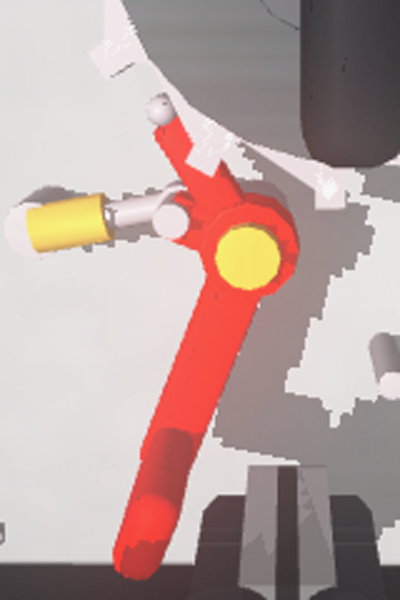

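View pics/s18.png

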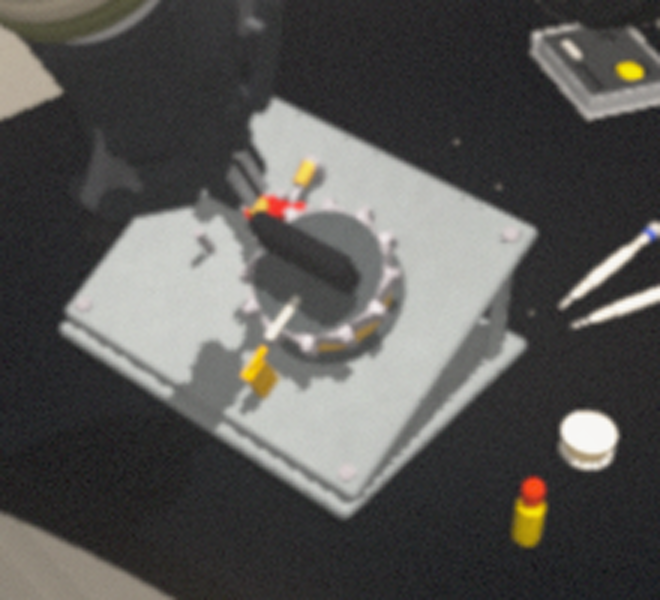

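View pics/si18.png

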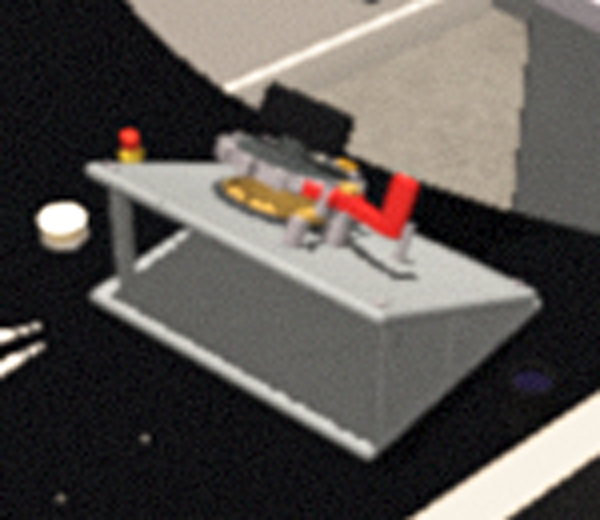

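```bash
python3 - <<'E'
from h import *
infl(); print(order.sign_off())
E
```

```text
t 17.48 face [ -6.6   4.1 130.6] phi 3.14 xax [-0.001  0.001 -1.   ] q [-0.38  0.38  0.04  2.49  2.86  0.22  0.12] F [-0.1  0.6 -0.5] M [-0.06  0.48  0.01] g -0.002
the job is handed in; nothing more can be done
None
```

I let the winder down and handed the job in at 17.5 s, with the drum at the pointer and the pawl locked on. I flicked the pawl off. I then gripped the wing at about 12–13 mm opening and eased the drum back about 1.04 rad at no more than about 0.65 rad/s. After releasing and backing off, I flicked the pawl back on.

**Last checks:**
- **Mark:** its line reads about 0.01 rad from the pointer's direction, and less than 1 mm sideways from the pointer tip.
- **Pawl:** the nose sits in a tooth gap, with the tab at x ≈ 31 mm in the face frame. That works out to about -0.31 rad, well on the wheel.
- **Loupe, vial and spool:** they sit at the same pixels as at the start.
- **Robot:** it is clear of everything, with a wrist force below 1 N.

**What went wrong or disagreed:**
- **Finger length:** the real fingertips end about 30 mm short of the stated TCP. My first push therefore passed over the tab without touching it. I measured the offset from the pictures and the second push worked.
- **First roll:** my first wrist roll went the wrong way, to the end of the last joint's travel (-2.62 of -2.63 rad). I turned it back.
- **Camera agreement:** different views placed the winder 2–5 mm apart, and the mark's outer end looked about 2.5 mm farther out than stated. Both were within the margins I left.
- **Grip force:** the lateral force while turning the wing rose to about 14 N because I was gripping slightly off centre.

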